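# Start the hand nut on the desk paper press

## Robot

A 7-joint arm with a two-finger parallel gripper is mounted at the origin on a cart in front of the work surface, level with it; the furniture and walls round the work are solid. World frame = base frame: x ahead of the robot, y to its left, z up, the work surface at z = 0. Lengths are in m, angles in rad, forces in N, time in s.
With the tool pointing down it reaches from about 0.425 to 0.925 m from the base axis. Payload 6.8 kg.
Tool frame: the origin (TCP) lies midway between the tips of the shut fingers; the grasp point (between the pads) lies 19 mm behind it (grip_point_offset is the z of the grasp point in the tool frame, in m); z points along the fingers, y is the line along which they close (so a half turn about z gives the same grasp; the last joint's range is limited). The gripper opens to 85 mm and grips with 20 to 120 N. Pads are 22 mm wide; open, the fingers measure 114 mm over their backs; the gripper's body (76 mm by 85 mm) begins 54 mm behind the grasp point. The pads swing forward as they close: fully open they stand 13 mm farther back than shut.
Start: joints at [-1.418, 0.477, 0.022, 1.555, -0.011, 1.109, -0.083], TCP at [0.174, 0.652, 0.231] pointing down, gripper open.
Joint ranges: [-2.96, 2.96], [-0.34, 2.1], [-1.41, 1.46], [0.24, 2.44], [-1.37, 4.51], [0.17, 1.92], [-2.96, 2.96]. Speed limits (rad/s): [2.39, 2.39, 3.14, 3.14, 3.14, 3.14, 3.14].

## Interface

Orientations are given as a rotation vector (axis times angle).
In Python, from bench import get_obs, grab_frame, calibration, hand_in, grip_point_offset gives the robot as it stands.
- The arm moves only by the shell command python3 -m pendant 'ROWS' [OPENING] [FORCE]. ROWS is a JSON object of lists of equal length, an entry for each row: "translation": the shift along the world's x, y, z in units of 25 mm (1.0 is 25 mm), a list of three; "delta_rot": the turn, a rotation vector about the world's x, y, z in units of 5 degrees (1.0 is 5 degrees), a list of three. In form: {"translation": [[dx, dy, dz], ...], "delta_rot": [[rx, ry, rz], ...]}. A call has 1 to 12 rows; each row is the pose to reach, as a shift and turn from the pose commanded when the call began; what a row does not reach only later rows make up. A row lasts 1/8 s, in which the tool goes at most 62.5 mm and 10.7 degrees, less where a joint would pass 70% of its speed; a pose out of reach is approached as far as the arm can. A call with a gripper value outside its range is refused whole. OPENING is the opening, from 0 (shut) to 1 (fully open), set as the call begins (- or left out, the last holds). The fingers move at their own pace and stop on an object; FORCE is the grip in N (left out, the last holds). Time passes only in rows, so rows that repeat a pose let the fingers close. It gives the time, the measured TCP pose, the force, the opening and the grip force at its end, in the units of the state.
- get_obs(): the state, without advancing time (a new reading comes with each control period).
- grab_frame(name): name is "scene" or "top"; returns (picture, depth): 384x512x3 uint8, red, green, blue; 384x512 float32, m along the optical axis (not along the pixel's ray), 0 where there is no reading.
- calibration(name): a dict with "K" (3x3 intrinsics, pixels), "k1" (the pictures are not rectified: a ray, as slopes to the right and down, at radius r is drawn at 1 + k1 r^2 times it, then the intrinsics apply), "rvec" (rotation vector, rad) and "tvec" (3), from world to camera coordinates, as OpenCV has them. Camera axes: x right, y down, z forward; pixel columns grow to the right and rows downward; lengths in m; the calibration is good to about 2 mm. A picture is of the moment at which its call begins. calibration takes no time and is no camera call.
- hand_in(): hands the job in; it is judged then, once.
The state is a dict: "clock": time; "joints": joint angles; "qvel": joint speeds; "tau": joint torques, N m; "tcp_pos": TCP position; "orientation": TCP orientation; "contact_force": force on the tool from outside, world axes, zero at the start; "moment": the same for the moment, N m; "grip_width": finger opening in m; "gripper_force": force on a finger pad.
Only numpy, scipy, OpenCV 4.12 (cv2) and the standard library are available. Lean on these libraries where they do the work, as an engineer would, in place of code of your own. Each camera call takes 0.05 s, during which the arm holds its last target. There are 200 camera calls.

## Task

Slide the brass hand nut over the post of the paper press and let it rest on top of the thread, well away from the two gaps in the thread's top. Then turn it backward (anticlockwise from above) until it drops into the thread, and turn it forward (clockwise) one full turn so that it is started. Finish with the gripper still holding the nut there, without letting go, and leave the ink bottle, rubber stamp, match box and eraser where they are.

Things in the scene. Friction and masses are not known exactly. Their poses are not given: they have to be found in the camera images.
- press: Paper press, fixed: wooden board 120 x 150 x 10 mm, paper stack, round brass pressure disc (72 mm across, top at 25 mm) and in their middle an upright steel post, 95 mm high. Origin: centre of the board's underside, on the post's axis, z up. The x axis points through the two gaps in the thread's top (at +x and -x), marked by two white dots on the disc.
- thread_axis (a point): Point on the post's axis at the height of the thread's level crests, 86 mm above the desk. Thread: 25 mm across, core 16 mm (tip tapered from 88 to 95 mm), two-start, right-hand, sinks 18 mm per turn. Each of the two crests is about 115 degrees long; between them are two gaps of 52 degrees, into which the nut's lugs drop by about 8 mm.
- gap (a point): Middle of the +x gap at crest height, 10 mm from the post's axis (the other is opposite). Turned backward (anticlockwise from above), lugs on the crests fall into the gaps. At each gap's far (anticlockwise) side a stop rib rises 4 mm over the crests: a dropped nut turns no farther back, a nut on the crests cannot go forward. From the gaps it winds forward under the crests.
- nut: Loose brass hand nut, 0.12 kg, upright on the desk: sleeve open at both ends, 34 mm high, 38 mm across, flared foot 44 mm across in the lowest 6 mm, bore 28 mm (34 mm at the foot). Origin: centre of its underside, z up. Origin's height over the desk: 62 mm with the lugs on the crests, about 54 mm dropped into the gaps, about 36 mm one full turn forward. 2 mm of play.
- nut_grip (a point): On the nut's axis 26 mm above its underside, a good height to grip the round knurled sleeve from above, at any yaw; regrasp as often as needed. The thread holds the nut where it is left; follow it down 18 mm per turn.
- nut_lug (a point): Inner end of the nut's +x lug, 9.4 mm from its axis, 26 mm above its underside; the other lug is opposite (-x). Lugs are 3.6 mm thick and stand inward in the bore; a white dot on the top rim marks each.
- ink_bottle: Bystander: square glass ink bottle with black cap, 46 x 46 x 60 mm, origin at the centre of its underside.
- stamp: Bystander: rubber stamp with turned handle, 28 x 38 x 63 mm, origin at the centre of its underside.
- match_box: Bystander: red match box, 36 x 53 x 15 mm, origin at the centre of its underside.
- eraser: Bystander: green and pink eraser, 22 x 46 x 13 mm, origin at the centre of its underside.

How it is judged:
On the way, in this order (a step that is already met when the one before it is completed fails the run):
1. the nut is on the post and rests on the thread's crests (origin 60.3 to 63.3 mm up in the press frame, at rest), its lugs more than 30 degrees from the middle of the gaps (horizontal distance between nut and thread_axis below 0.004 m and angle between nut's own z axis and vertical below 0.12 rad and z of nut in the frame of press between 0.0603 and 0.0633 m and angle between the x axis of nut and the x axis of press, either way round above 0.52 rad and linear speed of nut below 0.01 m/s), for 0.2 s.
2. turned backward, the nut has dropped into the gaps (origin 51.5 to 56.5 mm up, lugs within 25 degrees of the middle of the gaps) (horizontal distance between nut and thread_axis below 0.004 m and angle between nut's own z axis and vertical below 0.12 rad and z of nut in the frame of press between 0.0515 and 0.0565 m and angle between the x axis of nut and the x axis of press, either way round below 0.44 rad), for 0.1 s.
At the end, for the whole second after the job is handed in: Nut upright on the post (within 4 mm, 0.12 rad), started about one turn (origin 31 to 39.5 mm up in the press frame: 0.8 to 1.25 turns below the drop), at rest, under 25 N on the press, gripped with over 1 N; bystanders within 20 mm of their starts (horizontal distance between nut and thread_axis below 0.004 m and angle between nut's own z axis and vertical below 0.12 rad and z of nut in the frame of press between 0.031 and 0.0395 m and linear speed of nut below 0.01 m/s and contact force between the fingers and nut above 1 N and contact force between nut and press below 25 N and distance of each of ink_bottle, stamp, match_box, eraser from where it was at the start of the episode below 0.02 m); the arm keeps its last pose, push and grip.
It fails at once if the ink bottle is pushed more than 20 mm (distance of ink_bottle from where it was at the start of the episode above 0.02 m).
It fails at once if the rubber stamp is pushed more than 20 mm (distance of stamp from where it was at the start of the episode above 0.02 m).
It fails at once if the match box is pushed more than 20 mm (distance of match_box from where it was at the start of the episode above 0.02 m).
It fails at once if the eraser is pushed more than 20 mm (distance of eraser from where it was at the start of the episode above 0.02 m).
It also fails if it takes over 72 s, if anything falls off the work surface, if the arm or the gripper's body presses on something with over 40 N, if the wrist force passes 120 N, or if a joint passes its speed limit or range.

## Working session

There is one attempt and no reset: what is moved stays moved. The work goes in short steps, Python scripts to look and compute and a shell command to move; the robot and the scene stay as the last step left them, time stands still between calls to the robot, and variables do not carry over. Pictures are saved under pics/ and viewed, at most 10 in all, crops included, and the job is handed in when it is done.

```bash
mkdir -p pics; cat > h.py <<'E'
import numpy as np, cv2
from bench import *
from scipy.spatial.transform import Rotation as R
def cloud(name):
    im,d=grab_frame(name); c=calibration(name); K=np.array(c["K"],float)
    v,u=np.mgrid[0:384,0:512]
    x=(u-K[0,2])/K[0,0]; y=(v-K[1,2])/K[1,1]; k=float(np.ravel(c["k1"])[0])
    a,b=x.copy(),y.copy()
    for _ in range(10):
        s=1+k*(a*a+b*b); a,b=x/s,y/s
    P=np.stack([a*d,b*d,d],-1); Rm=R.from_rotvec(np.ravel(c["rvec"])).as_matrix()
    W=(P-np.ravel(c["tvec"]))@Rm
    W[d<=0]=np.nan
    ray=np.stack([a,b,np.ones_like(a)],-1)@Rm; o=-Rm.T@np.ravel(c["tvec"])
    return im,W,ray,o
def save(im,f): cv2.imwrite("pics/"+f,cv2.cvtColor(im,cv2.COLOR_RGB2BGR))
E
python3 - <<'E'
from h import *
o=get_obs();print(o,grip_point_offset)
for n in("scene","top"):
    im,W,r,c=cloud(n); save(im,n+"0.png"); np.savez(n+"0.npz",im=im,W=W,r=r,o=c); print(n,c)
E
```

```text
{'clock': 0.0, 'joints': array([-1.41809403,  0.47781401,  0.02234637,  1.55648523, -0.01150102,
        1.10929771, -0.08309876]), 'qvel': array([ 0.0007625 , -0.00081815,  0.00037671, -0.00077288,  0.00215632,
        0.00079191, -0.00030938]), 'tau': array([ 4.74589579e-04, -5.96444106e+01,  1.60764970e+00, -2.81193262e+01,
        1.23711312e-02,  9.56888893e-03,  5.20639190e-06]), 'tcp_pos': array([0.17391506, 0.65157824, 0.23030226]), 'orientation': array([-4.08468691e-01, -3.11482094e+00,  2.94240138e-03]), 'contact_force': array([ 0.30016293, -0.08013521,  0.17515627]), 'moment': array([-0.05235975, -0.00512877,  0.02815331]), 'gripper_force': 0.0, 'grip_width': 0.08529860866099738} -0.0187
scene [ 0.20010216 -0.65439208  0.85499428]
top [0.38087855 0.01920329 1.27559038]
```

View pics/top0.png

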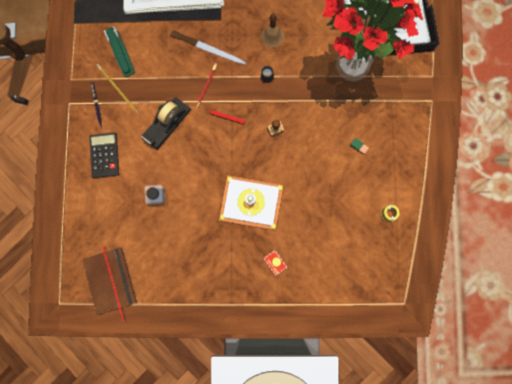

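View pics/scene0.png

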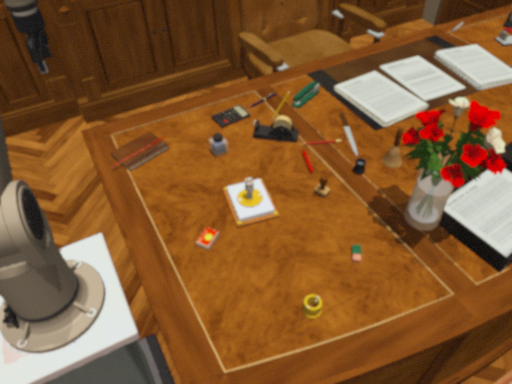

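The top view shows the nut at (391,212), the press at (251,203), the ink bottle at (154,195), the stamp at (276,127), the match box at (275,263) and the eraser at (360,146). In the scene view the nut is at (313,306) and the press at (250,198).

```bash
python3 - <<'E'
from h import *
t=np.load("top0.npz");s=np.load("scene0.npz")
def crop(z,u,v,w): return cv2.resize(z["im"][v-w:v+w,u-w:u+w],(400,300*400//300),interpolation=cv2.INTER_CUBIC)
a=np.hstack([crop(t,391,212,14),crop(t,251,203,36)]);b=np.hstack([crop(s,313,306,16),crop(s,250,200,32)])
save(cv2.resize(np.vstack([a,b]),(600,600)),"crops.png")
for n,z in(("top",t),("scene",s)):
    W=z["W"]
    for nm,u,v in((("nut",391,212),("press",251,203),("ink",154,195),("stamp",276,127),("match",275,263),("eraser",360,146)) if n=="top" else (("nut",313,306),("press",250,198))):
        print(n,nm,W[v,u].round(4))
    u,v=(391,212) if n=="top" else (313,306)
    P=W[v-16:v+17,u-16:u+17].reshape(-1,3); 
    Q=P[(P[:,2]>.030)&(P[:,2]<.04)]; print("nut rim",len(Q),Q.mean(0),(Q.max(0)+Q.min(0))/2,np.ptp(Q,0))
    # press
    u,v=251,203
    P=W[150:240,200:300].reshape(-1,3); Q=P[(P[:,2]>.08)&(P[:,2]<.1)]; print("post",len(Q),Q.mean(0),(Q.max(0)+Q.min(0))/2, np.ptp(Q,0),Q[:,2].max())
W=t["W"];im=t["im"]
# board corners via height mask
m=((W[...,2]>.006)&(W[...,2]<.06)).astype(np.uint8); m[:, :205]=0;m[:,300:]=0;m[:165]=0;m[240:]=0
P=W[m>0][:,:2]; r=cv2.minAreaRect(P.astype(np.float32)); print(r,cv2.boxPoints(r))
E
```

```text
top nut [ 0.516  -0.3052  0.001 ]
top press [0.5306 0.0562 0.0828]
top ink [0.5545 0.2997 0.0599]
top stamp [ 0.728  -0.0064  0.058 ]
top match [ 0.3858 -0.0025  0.0187]
top eraser [ 0.6875 -0.2262  0.0183]
nut rim 90 [ 0.51082502 -0.2960655   0.03491102] [ 0.51131211 -0.29582779  0.03455778] [0.03837682 0.03865787 0.00830591]
post 81 [0.54068456 0.05870612 0.0890401 ] [0.54066032 0.05851524 0.08984813] [0.02471141 0.02432187 0.01803794] 0.09886710045877044
scene nut [ 0.5173 -0.2917 -0.0007]
scene press [0.537  0.0518 0.0282]
nut rim 128 [ 0.50868615 -0.29819469  0.03430408] [ 0.50876271 -0.29804357  0.03472331] [0.03576316 0.03621008 0.00939895]
post 64 [0.53748993 0.05365895 0.08735392] [0.53852215 0.05566098 0.08848623] [0.02504176 0.02422315 0.01663318] 0.09680281733289386
((0.5440055131912231, 0.05655422806739807), (0.24436138570308685, 0.19276219606399536), 89.30965423583984) [[ 0.44615933 -0.06445634]
 [ 0.6389075  -0.06677884]
 [ 0.64185166  0.1775648 ]
 [ 0.44910353  0.1798873 ]]
```

View pics/crops.png

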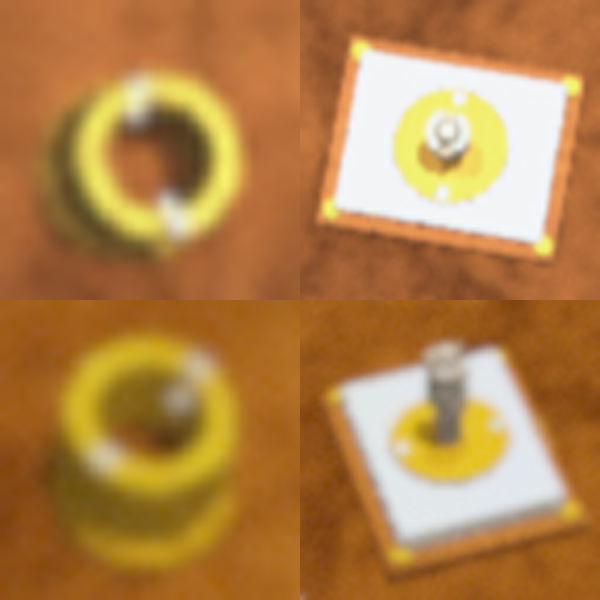

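Enlarged crops: the press dots in the top view are at about (253.4,190.3) and (249.3,213.3), and the nut dots at (389.8,207.3) and (393.5,218.1). The two cameras agree on the nut-to-post shift, (0.0298, 0.354). Yaw is about -10° for the press and about +19° for the nut, so the nut needs about +76° of turn to land on the middle of the crest.

```bash
python3 - <<'E'
from h import *
from scipy.ndimage import map_coordinates as mc
t=np.load("top0.npz")
def p(u,v,z,o=t["o"],r=t["r"]):
    d=np.array([mc(r[...,i],[[v-.5],[u-.5]],order=1)[0] for i in range(3)]); return (o+d*(z-o[2])/d[2])[:2]
for a,b,z in(((253.4,190.3),(249.3,213.3),.025),((389.8,207.3),(393.5,218.1),.033)):
    A,B=p(*a,z),p(*b,z); print((A+B)/2,np.linalg.norm(A-B),np.degrees(np.arctan2(*(A-B)[::-1])))
E
python3 -m pendant '{"translation":[[1.3,-1.2,0],[2.7,-2.4,0],[4,-3.6,0],[5.4,-4.8,0],[6.8,-6,0],[8.1,-7,0],[9.5,-8.2,0],[10.8,-9.4,0],[12.2,-10.6,0],[13.5,-11.8,0],[15,-13,0],[16.2,-14,0]],"delta_rot":[[0,0,-1],[0,0,-2],[0,0,-3],[0,0,-4],[0,0,-5],[0,0,-6],[0,0,-7],[0,0,-8],[0,0,-9],[0,0,-10],[0,0,-11],[0,0,-12]]}' 1
python3 -c "
from h import *
print(get_obs()['joints'])"
```

```text
[0.54235553 0.05833286] 0.06005424703616769 -10.003612709239507
[ 0.51206982 -0.29739221] 0.028820344928334442 17.052585925428236
clock: 1.6
tcp_pos: [0.5802, 0.3004, 0.231]
orientation: [1.916, 2.489, -0.001]
contact_force: [-0.4, 0.2, -0.4]
grip_width: 0.0852
gripper_force: 0.0
[-0.84768109  0.46024193  0.38281843  1.63078109 -0.1879283   1.08766926
 -0.15433443]
```

```bash

python3 -m pendant '{"translation":[[0.5,-2,0],[1,-4,0],[1.2,-6,0],[1.2,-8,0],[1.1,-10,0],[0.9,-12,0],[0.5,-14,0],[0,-16,0],[-0.6,-18,-0.8],[-1.2,-20,-2],[-2,-22,-3.2],[-2.8,-23.9,-4.4]],"delta_rot":[[0,0,-0.7],[0,0,-1.5],[0,0,-2.2],[0,0,-3],[0,0,-3.7],[0,0,-4.5],[0,0,-5.2],[0,0,-6],[0,0,-6.7],[0,0,-7.5],[0,0,-8.2],[0,0,-9]]}' 1 20
python3 -c "
from h import *
print(get_obs()['joints'])"
```

```text
clock: 3.1
tcp_pos: [0.5082, -0.2966, 0.1202]
orientation: [-2.721, -1.57, 0.0]
contact_force: [0.1, -0.8, -0.1]
grip_width: 0.0854
gripper_force: 0.0
[-0.0375286   0.53275577  0.61739155  1.89691738 -0.4062775   0.83894172
  0.26678775]
```

```bash

python3 -m pendant '{"translation":[[0,0,-1],[0,0,-2],[0,0,-3],[0,0,-4],[0,0,-4.55],[0,0,-4.55]],"delta_rot":[[0,0,0],[0,0,0],[0,0,0],[0,0,0],[0,0,0],[0,0,0]]}' 1 20
python3 -m pendant '{"translation":[[0,0,0],[0,0,0],[0,0,0],[0,0,0],[0,0,0],[0,0,0],[0,0,0],[0,0,0]],"delta_rot":[[0,0,0],[0,0,0],[0,0,0],[0,0,0],[0,0,0],[0,0,0],[0,0,0],[0,0,0]]}' 0 20
```

```text
clock: 3.85
tcp_pos: [0.5084, -0.295, 0.0068]
orientation: [-2.719, -1.571, 0.002]
contact_force: [-0.1, -0.0, -0.3]
grip_width: 0.0854
gripper_force: 0.0
clock: 4.85
tcp_pos: [0.5096, -0.2955, 0.0085]
orientation: [2.719, 1.572, 0.002]
contact_force: [-0.5, 0.6, 6.3]
grip_width: 0.0381
gripper_force: 19.9
```

```bash

python3 -m pendant '{"translation":[[0,0,0],[0,0,0],[0,0,0.08],[0,0,0.08],[0,0,0.08],[0,0,0.08]],"delta_rot":[[0,0,0],[0,0,0],[0,0,0],[0,0,0],[0,0,0],[0,0,0]]}' 1 20
python3 -m pendant '{"translation":[[0,0,0],[0,0,0],[0,0,0],[0,0,0],[0,0,0],[0,0,0],[0,0,0],[0,0,0],[0,0,0],[0,0,0],[0,0,0],[0,0,0]],"delta_rot":[[0,0,-1.8],[0,0,-3.6],[0,0,-5.4],[0,0,-7.2],[0,0,-9],[0,0,-10.8],[0,0,-12.6],[0,0,-14.4],[0,0,-16.2],[0,0,-18],[0,0,-18],[0,0,-18]]}' 1 20
python3 -m pendant '{"translation":[[0,0,0],[0,0,0],[0,0,0],[0,0,0],[0,0,0],[0,0,0],[0,0,0],[0,0,0]],"delta_rot":[[0,0,0],[0,0,0],[0,0,0],[0,0,0],[0,0,0],[0,0,0],[0,0,0],[0,0,0]]}' 0 30
python3 -c "
from h import *
print(get_obs()['joints'])"
```

```text
clock: 5.6
tcp_pos: [0.509, -0.2953, 0.0095]
orientation: [-2.72, -1.572, 0.0]
contact_force: [0.1, -0.4, 0.9]
grip_width: 0.0852
gripper_force: 0.0
clock: 7.1
tcp_pos: [0.5091, -0.2953, 0.0095]
orientation: [3.036, -0.807, -0.0]
contact_force: [0.1, -0.4, -0.1]
grip_width: 0.0855
gripper_force: 0.0
clock: 8.1
tcp_pos: [0.509, -0.2954, 0.0098]
orientation: [3.035, -0.812, 0.0]
contact_force: [-0.6, 1.0, 5.3]
grip_width: 0.0375
gripper_force: 30.3
[-0.19321802  0.84748497  0.87727081  1.95398906 -0.92492509  0.80654435
 -0.87170591]
```

```bash

python3 -m pendant '{"translation":[[0,0,0.8],[0,0,1.6],[0,0,2.4],[0,0,3.2],[0,0,4],[0,0,4.6],[0,0,5]],"delta_rot":[[0,0,0],[0,0,0],[0,0,0],[0,0,0],[0,0,0],[0,0,0],[0,0,0]]}' 0 40
python3 -m pendant '{"translation":[[0.1,1.2,0],[0.2,2.4,0],[0.3,3.6,0],[0.4,4.8,0],[0.5,6,0],[0.6,7.2,0],[0.7,8.4,0],[0.8,9.6,0],[0.9,10.8,0],[1,12,0],[1.1,13.2,0],[1.2,14.2,0]],"delta_rot":[[0,0,1.3],[0,0,2.6],[0,0,3.9],[0,0,5.2],[0,0,6.5],[0,0,7.8],[0,0,9.1],[0,0,10.4],[0,0,11.7],[0,0,13],[0,0,14.2],[0,0,15.2]]}' 0 40
python3 -m pendant '{"translation":[[0,0,0],[0,0,0],[0,0,0]],"delta_rot":[[0,0,0],[0,0,0],[0,0,0]]}' 0 40
python3 - <<'E'
from h import *
print(get_obs()['joints'])
a=[]
for n,u,v,w in(("top",251,203,36),("scene",250,190,36)):
    im,W,r,c=cloud(n); a.append(cv2.resize(im[v-w:v+w,u-w:u+w],(400,400),interpolation=cv2.INTER_CUBIC))
save(np.hstack(a),"above.png")
E
```

```text
clock: 8.98
tcp_pos: [0.5092, -0.2953, 0.1356]
orientation: [3.035, -0.812, 0.001]
contact_force: [-0.4, 0.3, -1.2]
grip_width: 0.0375
gripper_force: 40.2
clock: 10.48
tcp_pos: [0.5391, 0.0617, 0.1345]
orientation: [-2.887, -1.238, 0.0]
contact_force: [0.4, 0.2, -0.5]
grip_width: 0.0371
gripper_force: 40.2
clock: 10.85
tcp_pos: [0.5389, 0.0584, 0.1346]
orientation: [2.892, 1.226, -0.0]
contact_force: [-0.2, 0.4, -0.7]
grip_width: 0.0375
gripper_force: 40.2
[-0.84316772  0.49131822  0.81156657  2.00318075 -0.47478241  0.84407943
 -0.53456027]
```

View pics/above.png

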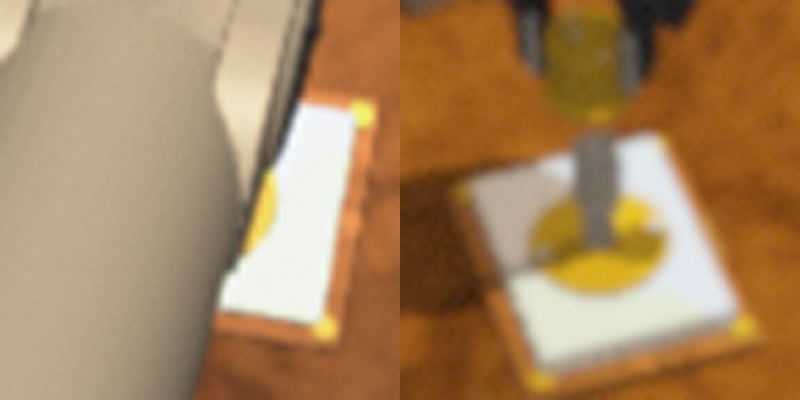

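The scene crop shows the nut held level at (590,70), right over the post tip at (597,140). I'll lower it with force checks.

```bash

python3 -m pendant '{"translation":[[0,0,-0.3],[0,0,-0.6],[0,0,-0.9],[0,0,-1.1],[0,0,-1.3],[0,0,-1.5],[0,0,-1.5]],"delta_rot":[[0,0,0],[0,0,0],[0,0,0],[0,0,0],[0,0,0],[0,0,0],[0,0,0]]}' 0 40
python3 -m pendant '{"translation":[[0,0,-0.15],[0,0,-0.3],[0,0,-0.45],[0,0,-0.6],[0,0,-0.6]],"delta_rot":[[0,0,0],[0,0,0],[0,0,0],[0,0,0],[0,0,0]]}' 0 40
```

```text
clock: 11.82
tcp_pos: [0.5389, 0.0597, 0.0967]
orientation: [-2.891, -1.229, 0.001]
contact_force: [-0.5, 0.6, -0.9]
grip_width: 0.0369
gripper_force: 40.2
clock: 12.45
tcp_pos: [0.5393, 0.059, 0.0818]
orientation: [2.891, 1.228, 0.0]
contact_force: [2.9, -4.1, -2.7]
grip_width: 0.037
gripper_force: 40.3
```

```bash

python3 -m pendant '{"translation":[[0.03,-0.05,0],[0.03,-0.05,0],[0.03,-0.05,-0.1]],"delta_rot":[[0,0,0],[0,0,0],[0,0,0]]}' 0 40
python3 -m pendant '{"translation":[[0,0,-0.1],[0,0,-0.2],[0,0,-0.2]],"delta_rot":[[0,0,0],[0,0,0],[0,0,0]]}' 0 40
```

```text
clock: 12.82
tcp_pos: [0.5396, 0.059, 0.0795]
orientation: [-2.89, -1.229, -0.0]
contact_force: [0.4, 0.4, -0.6]
grip_width: 0.0374
gripper_force: 40.5
clock: 13.2
tcp_pos: [0.5396, 0.0585, 0.0743]
orientation: [-2.891, -1.229, 0.001]
contact_force: [0.5, 0.1, -1.5]
grip_width: 0.037
gripper_force: 40.5
```

Free now. Lowering to contact with the crests.

```bash

python3 -m pendant '{"translation":[[0,0,-0.06],[0,0,-0.12],[0,0,-0.12]],"delta_rot":[[0,0,0],[0,0,0],[0,0,0]]}' 0 40
python3 -m pendant '{"translation":[[0,0,-0.04],[0,0,-0.08],[0,0,-0.08]],"delta_rot":[[0,0,0],[0,0,0],[0,0,0]]}' 0 40
```

```text
clock: 13.58
tcp_pos: [0.5399, 0.0584, 0.0716]
orientation: [-2.891, -1.229, -0.0]
contact_force: [-0.4, 0.4, -1.0]
grip_width: 0.0368
gripper_force: 40.7
clock: 13.95
tcp_pos: [0.5401, 0.0584, 0.0707]
orientation: [-2.89, -1.228, -0.001]
contact_force: [-4.4, 0.7, 13.9]
grip_width: 0.037
gripper_force: 42.0
```

Crest contact at the expected height (nut about 61.5 mm up). I'll hold, then turn backward about 60° under light load.

```bash

python3 -m pendant '{"translation":[[0,0,0],[0,0,0.02],[0,0,0.02],[0,0,0.02],[0,0,0.02]],"delta_rot":[[0,0,0],[0,0,0],[0,0,0],[0,0,0],[0,0,0]]}' 0 40
python3 -m pendant '{"translation":[[0,0,0],[0,0,0],[0,0,0],[0,0,0],[0,0,0],[0,0,0],[0,0,0],[0,0,0],[0,0,0],[0,0,0]],"delta_rot":[[0,0,1.5],[0,0,3],[0,0,4.5],[0,0,6],[0,0,7.5],[0,0,9],[0,0,10.5],[0,0,12],[0,0,12],[0,0,12]]}' 0 40
python3 -c "
from h import *
print(get_obs()['joints'],get_obs()['moment'])"
```

```text
clock: 14.58
tcp_pos: [0.54, 0.0585, 0.0709]
orientation: [-2.891, -1.228, -0.001]
contact_force: [-3.2, 0.8, 10.7]
grip_width: 0.0369
gripper_force: 41.5
clock: 15.82
tcp_pos: [0.5401, 0.0582, 0.0702]
orientation: [1.893, 2.507, 0.0]
contact_force: [0.2, -0.4, 2.5]
grip_width: 0.037
gripper_force: 40.8
[-0.56156209  0.5108901   0.43487669  2.0242387  -0.33596815  0.67434031
  0.36702239] [-0.18449431 -0.08162409  0.07009085]
```

```bash

python3 -m pendant '{"translation":[[0,0,0],[0,0,0],[0,0,0]],"delta_rot":[[0,0,1.5],[0,0,3],[0,0,3]]}' 0 40
python3 -m pendant '{"translation":[[0,0,-0.08],[0,0,-0.16],[0,0,-0.2],[0,0,-0.2]],"delta_rot":[[0,0,0],[0,0,0],[0,0,0],[0,0,0]]}' 0 40
```

```text
clock: 16.2
tcp_pos: [0.5395, 0.0584, 0.0698]
orientation: [-1.549, -2.732, 0.0]
contact_force: [0.5, 0.4, -1.3]
grip_width: 0.0369
gripper_force: 40.5
clock: 16.7
tcp_pos: [0.5397, 0.0585, 0.0649]
orientation: [-1.546, -2.735, 0.0]
contact_force: [1.0, -0.9, -1.0]
grip_width: 0.0374
gripper_force: 40.5
```

Free fall into the gap, 5 mm down with no resistance. Continuing to the bottom.

```bash

python3 -m pendant '{"translation":[[0,0,-0.05],[0,0,-0.1],[0,0,-0.1],[0,0,-0.1]],"delta_rot":[[0,0,0],[0,0,0],[0,0,0],[0,0,0]]}' 0 40
python3 -m pendant '{"translation":[[0,0,-0.03],[0,0,-0.06],[0,0,-0.06],[0,0,-0.06]],"delta_rot":[[0,0,0],[0,0,0],[0,0,0],[0,0,0]]}' 0 40
```

```text
clock: 17.2
tcp_pos: [0.5401, 0.0585, 0.0633]
orientation: [1.546, 2.735, 0.001]
contact_force: [-2.5, 0.9, 7.2]
grip_width: 0.0369
gripper_force: 41.3
clock: 17.7
tcp_pos: [0.5402, 0.0586, 0.0628]
orientation: [-1.546, -2.735, -0.002]
contact_force: [-6.1, -0.0, 18.7]
grip_width: 0.0372
gripper_force: 42.4
```

Dropped (nut about 53.7 mm up). Now forward, following 18 mm per turn.

```bash

python3 -m pendant '{"translation":[[0,0,0.03],[0,0,0.02],[0,0,0],[0,0,-0.02],[0,0,-0.04],[0,0,-0.06],[0,0,-0.07]],"delta_rot":[[0,0,0],[0,0,-1.5],[0,0,-3],[0,0,-4.5],[0,0,-6],[0,0,-7.5],[0,0,-9]]}' 0 40
python3 -c "
from h import *
print(get_obs()['joints'],get_obs()['moment'])"
```

```text
clock: 18.58
tcp_pos: [0.5418, 0.058, 0.0609]
orientation: [2.478, 1.928, 0.005]
contact_force: [0.1, -0.3, 8.5]
grip_width: 0.0371
gripper_force: 41.4
[-0.65639993  0.55779294  0.56598622  2.03320858 -0.47102625  0.67502665
 -0.03295961] [-0.32266472 -0.01994459  0.03845558]
```

```bash

python3 -m pendant '{"translation":[[0,0,-0.02],[0,0,-0.04],[0,0,-0.06],[0,0,-0.08],[0,0,-0.1],[0,0,-0.12],[0,0,-0.14],[0,0,-0.15],[0,0,-0.16],[0,0,-0.16]],"delta_rot":[[0,0,-1.8],[0,0,-3.6],[0,0,-5.4],[0,0,-7.2],[0,0,-9],[0,0,-10.8],[0,0,-12.6],[0,0,-14.4],[0,0,-16],[0,0,-16]]}' 0 40
python3 -c "
from h import *
print(get_obs()['joints'],get_obs()['moment'])"
```

```text
clock: 19.82
tcp_pos: [0.5408, 0.0576, 0.0565]
orientation: [3.139, -0.112, 0.003]
contact_force: [-2.7, -2.0, 13.3]
grip_width: 0.0369
gripper_force: 41.8
[-0.88915629  0.70959819  0.91861504  2.04890742 -0.81226059  0.79326991
 -1.11328382] [-0.28011204  0.60917474 -0.06247725]
```

```bash

python3 -m pendant '{"translation":[[0,0,-0.02],[0,0,-0.04],[0,0,-0.06],[0,0,-0.08],[0,0,-0.1],[0,0,-0.11],[0,0,-0.11],[0,0,-0.11]],"delta_rot":[[0,0,-1.8],[0,0,-3.6],[0,0,-5.4],[0,0,-7.2],[0,0,-9],[0,0,-11],[0,0,-11],[0,0,-11]]}' 0 40
python3 -c "
from h import *
print(get_obs()['joints'],get_obs()['moment'])"
```

```text
clock: 20.82
tcp_pos: [0.5408, 0.0585, 0.0538]
orientation: [-2.733, 1.545, -0.002]
contact_force: [-2.6, 1.8, 12.1]
grip_width: 0.0372
gripper_force: 41.8
[-0.99355344  0.86056994  1.1220115   2.05488074 -1.01766078  0.93317328
 -1.89355247] [ 0.25000368  0.53549879 -0.15133161]
```

```bash

python3 -m pendant '{"translation":[[0,0,0],[0,0,0],[0,0,0],[0,0,0],[0,0,0]],"delta_rot":[[0,0,0],[0,0,0],[0,0,0],[0,0,0],[0,0,0]]}' 1 40
python3 -m pendant '{"translation":[[0,0,0],[0,0,0],[0,0,0],[0,0,0],[0,0,0],[0,0,0],[0,0,0],[0,0,0],[0,0,0],[0,0,0]],"delta_rot":[[0,0,2],[0,0,4],[0,0,6],[0,0,8],[0,0,10],[0,0,12],[0,0,14],[0,0,16],[0,0,18],[0,0,18]]}' 1
python3 -m pendant '{"translation":[[0,0,0],[0,0,0],[0,0,0],[0,0,0],[0,0,0],[0,0,0],[0,0,0],[0,0,0],[0,0,0],[0,0,0],[0,0,0]],"delta_rot":[[0,0,2],[0,0,4],[0,0,6],[0,0,8],[0,0,10],[0,0,12],[0,0,14],[0,0,16],[0,0,18],[0,0,18],[0,0,18]]}' 1
python3 -m pendant '{"translation":[[0,0,0],[0,0,0],[0,0,0],[0,0,0],[0,0,0],[0,0,0],[0,0,0]],"delta_rot":[[0,0,0],[0,0,0],[0,0,0],[0,0,0],[0,0,0],[0,0,0],[0,0,0]]}' 0 40
python3 -c "
from h import *
print(get_obs()['joints'],get_obs()['moment'])"
```

```text
clock: 21.45
tcp_pos: [0.5398, 0.0585, 0.0525]
orientation: [2.735, -1.546, -0.0]
contact_force: [0.8, -0.2, -0.2]
grip_width: 0.0857
gripper_force: 0.0
clock: 22.7
tcp_pos: [0.5399, 0.0583, 0.0528]
orientation: [-3.027, -0.838, -0.001]
contact_force: [0.3, 0.6, -0.1]
grip_width: 0.0858
gripper_force: 0.0
clock: 24.08
tcp_pos: [0.5397, 0.0583, 0.0524]
orientation: [-1.553, -2.731, 0.001]
contact_force: [-0.2, 0.5, -0.2]
grip_width: 0.0858
gripper_force: 0.0
clock: 24.95
tcp_pos: [0.54, 0.0586, 0.0526]
orientation: [1.546, 2.735, 0.001]
contact_force: [0.7, 1.3, 1.9]
grip_width: 0.0371
gripper_force: 39.9
[-0.49732117  0.5283591   0.35111969  2.02772868 -0.29752882  0.63338394
  0.59335253] [ 0.20013479 -0.03368989 -0.05021102]
```

```bash

python3 -m pendant '{"translation":[[0,0,-0.02],[0,0,-0.04],[0,0,-0.06],[0,0,-0.08],[0,0,-0.1],[0,0,-0.12],[0,0,-0.14],[0,0,-0.16],[0,0,-0.18],[0,0,-0.19],[0,0,-0.19]],"delta_rot":[[0,0,-1.8],[0,0,-3.6],[0,0,-5.4],[0,0,-7.2],[0,0,-9],[0,0,-10.8],[0,0,-12.6],[0,0,-14.4],[0,0,-16.2],[0,0,-18],[0,0,-18]]}' 0 40
python3 -c "
from h import *
print(get_obs()['joints'],get_obs()['moment'])"
```

```text
clock: 26.32
tcp_pos: [0.5404, 0.0588, 0.0481]
orientation: [3.027, 0.839, 0.001]
contact_force: [-0.1, 0.6, 3.8]
grip_width: 0.0372
gripper_force: 40.2
[-0.7913596   0.64953888  0.76044039  2.04699103 -0.688784    0.71506059
 -0.6172792 ] [ 0.32402342 -0.10954175 -0.02055381]
```

```bash

python3 -m pendant '{"translation":[[0,0,-0.02],[0,0,-0.04],[0,0,-0.06],[0,0,-0.08],[0,0,-0.1],[0,0,-0.12],[0,0,-0.14],[0,0,-0.16],[0,0,-0.17],[0,0,-0.18],[0,0,-0.18],[0,0,-0.18]],"delta_rot":[[0,0,-1.8],[0,0,-3.6],[0,0,-5.4],[0,0,-7.2],[0,0,-9],[0,0,-10.8],[0,0,-12.6],[0,0,-14.4],[0,0,-16.2],[0,0,-18],[0,0,-18],[0,0,-18]]}' 0 40
python3 - <<'E'
from h import *
o=get_obs();print(o['joints'],o['moment'])
im,W,r,c=cloud("scene"); u,v,w=250,195,32
save(cv2.resize(im[v-w:v+w,u-w:u+w],(600,600),interpolation=cv2.INTER_CUBIC),"end.png")
for q in ((250,180),(250,190),(250,195),(250,200),(250,205)): print(q,W[q[1],q[0]].round(4))
E
```

```text
clock: 27.82
tcp_pos: [0.5403, 0.0581, 0.0436]
orientation: [2.736, -1.544, 0.002]
contact_force: [0.8, -0.9, 4.3]
grip_width: 0.0374
gripper_force: 40.3
[-0.98585402  0.8763707   1.1086705   2.05889895 -1.03941635  0.92268785
 -1.87691238] [-0.11065064 -0.29114422 -0.00170225]
(250, 180) [0.5303 0.0324 0.116 ]
(250, 190) [0.5332 0.0413 0.0704]
(250, 195) [0.5322 0.0407 0.0525]
(250, 200) [0.5351 0.0483 0.0244]
(250, 205) [0.5266 0.0321 0.0242]
```

View pics/end.png

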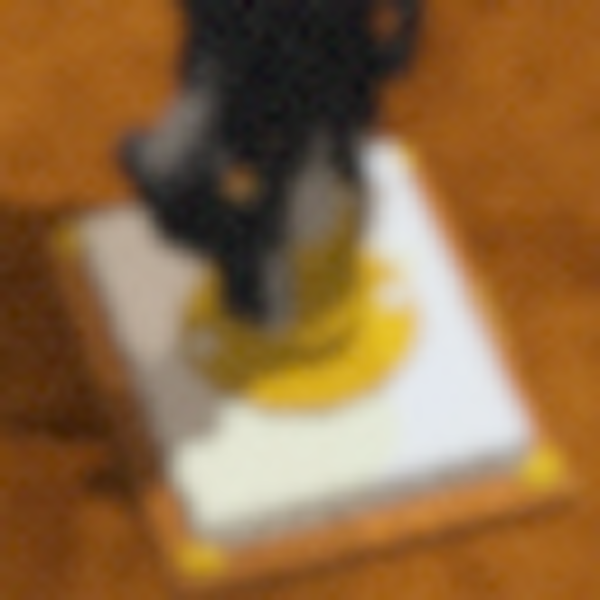

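The picture shows the nut at about (320,280), upright round the post just above the disc and held by the fingers. Estimated height is about 35.6 mm, with low forces, so I'm handing in.

```bash

python3 -m pendant '{"translation":[[0,0,0],[0,0,0],[0,0,0],[0,0,0]],"delta_rot":[[0,0,0],[0,0,0],[0,0,0],[0,0,0]]}' 0 40
python3 -c "
from bench import *
print(hand_in())"
```

```text
clock: 28.38
tcp_pos: [0.5402, 0.0582, 0.0435]
orientation: [-2.735, 1.546, -0.002]
contact_force: [2.6, -0.9, 5.3]
grip_width: 0.037
gripper_force: 40.4
the job is handed in; nothing more can be done
None
```

I rested the nut on the crests, turned it back until it dropped into the gaps, wound it forward one full turn with one regrasp, and handed in at 28.4 s with the gripper holding it. The nut was about 35.6 mm up by tool height and I know of no contact with the bystanders, but I did not re-measure them and `hand_in()` returned no verdict.

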